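Bring out the curing trough with the mortar prisms

TASK

At the curing cabinet, push the empty trough that was left standing out fully home, and draw the trough with the three whole mortar prisms all the way out to its stop with a fingertip hooked behind its upturned lip, not gripping it. Move the troughs smoothly, without touching or lifting the prisms, keep the trough of broken halves shut, and leave everything else on the bench where it is.

Things in the scene. Friction and masses are not known exactly. Their poses are not given: they have to be found in the camera images.
- prism_trough (a joint): Sliding travel in m of the stainless trough that holds the three whole mortar prisms: 0 = fully home, 0.15 = out against its stop. Starts home or up to 20 mm out. Slides with about 3 N of friction (no spring, no catch) and stays where it is left.
- prism_lip (a point): Middle of the top edge of the prism trough's upturned lip, mid-thickness, 83 mm above the bench; moves with the trough. Axes as the cabinet's: the trough is drawn out along -x. The lip (110 mm wide along y, 6 mm thick) rises 22 mm from the outer end of a flat ledge, ledge top 60 mm above the bench. Behind the lip (+x) the ledge is open from above for 40 mm, up to the dark face plate (158 mm wide, top 92 mm above the bench).
- empty_trough (a joint): Sliding travel in m of the empty trough, left standing 60 to 130 mm out: 0 = fully home against its stop, 0.15 = fully out. Same runners and friction as the others.
- empty_lip (a point): Middle of the top edge of the empty trough's upturned lip, mid-thickness, 83 mm above the bench; moves with the trough. Axes as the cabinet's: the trough is drawn out along -x. Same trough, ledge and lip as for prism_lip; the outer face of the lip is free to be pushed.
- halves_trough (a joint): Sliding travel in m of the third trough, which holds two broken prism halves and starts home (0); it is to stay home.
- halves_lip (a point): Middle of the top edge of the third (halves) trough's upturned lip, mid-thickness, 83 mm above the bench; moves with the trough. Axes as the cabinet's: the trough is drawn out along -x. Same trough, ledge and lip as for prism_lip.
- cabinet: Low teal water-curing cabinet, fixed, front towards the robot: three troughs side by side at 165 mm pitch, in any order, under a clear lid (top 104 mm above the bench); control housing 162 mm high at its back. 522 mm wide, 370 deep. Origin on the bench below the middle of its front edge. Axes: x from its front to its back, y left, z up.
- prism1: Whole mortar prism 1 of three, mid-grey, 160 x 40 x 40 mm, about 0.6 kg, loose, lying lengthwise (its x along the trough) on the slats of its trough, its underside 36 mm above the bench. Origin: middle of the lower edge of the end nearest the robot; x runs along the prism, away from the robot.
- prism2: Whole mortar prism 2 of three, mid-grey, 160 x 40 x 40 mm, about 0.6 kg, loose, lying lengthwise (its x along the trough) on the slats of its trough, its underside 36 mm above the bench. Origin: middle of the lower edge of the end nearest the robot; x runs along the prism, away from the robot.
- prism3: Whole mortar prism 3 of three, mid-grey, 160 x 40 x 40 mm, about 0.6 kg, loose, lying lengthwise (its x along the trough) on the slats of its trough, its underside 36 mm above the bench. Origin: middle of the lower edge of the end nearest the robot; x runs along the prism, away from the robot.
- half1: Broken half of a prism, darker grey, 78 x 40 x 40 mm, loose in the third trough. Origin: middle of the lower edge of the end nearest the robot.
- half2: Broken half of a prism, darker grey, 78 x 40 x 40 mm, loose in the third trough. Origin: middle of the lower edge of the end nearest the robot.
- bowl: Stainless mixer bowl turned upside down on the bench, 204 mm across, 152 mm high. Origin: centre of its underside.
- mould: Steel three-gang prism mould, 200 x 170 x 50 mm, 2.6 kg, on the bench. Origin: centre of its underside.
- wash_bottle: White wash bottle with a red cap, 60 mm across, 150 mm high. Origin: centre of its underside.
- sample_tin: Metal sample tin with a paper band, 80 mm across, 110 mm high. Origin: centre of its underside.
- beaker: Glass beaker, 76 mm across, 100 mm high. Origin: centre of its underside.
- scraper: Spatula lying on the bench in front of the cabinet.
- brush: Brush lying on the bench in front of the cabinet.

How it is judged:
By the outcome, as a careful person would: the job done as asked, in the order asked, and still so for the second after the job is handed in, with the robot touching nothing.
It also fails if it takes over 48 s, if anything falls off the work surface, if the arm or the gripper's body presses on something with over 40 N, if the wrist force passes 120 N, or if a joint passes its speed limit or range.

ROBOT

A 6-joint arm with a two-finger parallel gripper is mounted at the origin on the work surface. World frame = base frame: x ahead of the robot, y to its left, z up, the work surface at z = 0. Lengths are in mm, angles in rad, forces in N, time in s.
With the tool pointing down it reaches from about 275 to 825 mm from the base axis. Payload 4.9 kg.
Tool frame: the origin (TCP) lies at the very end of the fingers, on their centre line; the grasp point (between the pads) lies 19 mm behind it; z points along the fingers, y is the direction in which the jaws open and shut (so a half turn about z gives the same grasp; the last joint's range is limited). The gripper opens to 85 mm and grips with 20 to 120 N. Pads are 22 mm wide; open, the fingers measure 114 mm over their backs; the gripper's body (76 mm by 85 mm) begins 54 mm behind the grasp point. The pads swing forward as they close: fully open they stand 13 mm farther back than shut.
Start: joints at [0.98, 0.326, -0.193, 1.052, 0, 1.437], TCP at [242.59, 493.628, 196.781] pointing down, gripper open.
Joint ranges: [-2.65, 2.65], [-0.97, 1.79], [-1.3, 1.35], [-1.93, 2.1], [-1.47, 1.37], [-3.14, 3.14]. Speed limits (rad/s): [2.57, 2.57, 3.14, 3.14, 3.14, 3.14].

INTERFACE

Orientations are given as [roll, pitch, yaw] about the fixed x, y, z axes, in that order (R = Rz(yaw) Ry(pitch) Rx(roll)).
In Python, from bench import bot, solve_ik, imaging gives the robot as it stands. Calls block until the motion is done:
- bot.move_ptp(position, orientation): joint-space move of the TCP to a pose.
- bot.movel(position, rot=None, max_speed=150, threshold=None): straight line of the TCP; rot=None keeps the orientation; max_speed is the mean speed in mm/s. With threshold (N) it stops when the force on the tool has changed by that much, and returns True; else False.
- bot.move_j(angles): joint-space move.
- bot.grip(opening, effort=None): opening from 0.0 (shut) to 1.0 (fully open); effort is the grip in N (None keeps the last); returns when the fingers have stopped.
- bot.dwell(seconds).
- solve_ik(position, orientation): joint angles nearest the present ones, or None.
- bot.get_state(): the state.
- imaging.capture(name): name is "side" or "top" or "wrist"; returns the picture (480x640x3 uint8, blue, green, red); there is no depth.
- imaging.camera_model(name): a dict with "K" (3x3 intrinsics, pixels), "position" and "rotation" of the camera in the world. Camera axes: x right, y up, looking along -z (the intrinsics and any distortion apply to the point x, -y, -z); pixel columns grow to the right and rows downward; lengths in mm; the calibration is good to about 2 mm. A picture is of the moment at which its call begins: read the wrist's pose just before it. camera_model takes no time and is no camera call; for the wrist camera it gives the pose at the moment of the call.
A pose or a line that the arm cannot do raises bot.IKError and nothing moves.
- bot.sign_off(): hands the job in, once; it reports no verdict.
The state is a dict: "t": time; "qpos": joint angles; "joint_velocities": joint speeds; "effort": joint torques, N m; "tcp_pos": TCP position; "orientation": TCP orientation; "contact_force": force on the tool from outside, world axes, zero at the start; "wrist_torque": the same for the moment, N m; "opening": opening from 0.0 (shut) to 1.0 (fully open).
Only numpy, scipy, OpenCV 4.12 (cv2) and the standard library are available. Lean on these libraries where they do the work, as an engineer would, in place of code of your own. Each camera call takes 0.05 s, during which the arm holds its last target. There are 200 camera calls.

## Working session

There is one attempt and no reset: what is moved stays moved. The work goes in short steps, each a Python script; the robot and the scene stay as the last script left them, time stands still between calls to the robot, and variables do not carry over. Pictures are saved under pics/ and viewed, about 8 in all and at most 12, crops included, and the job is handed in when it is done.

```bash
ls; mkdir -p pics; python3 - <<'E'
from bench import bot, imaging
import cv2,json
for n in("top","side"):
    cv2.imwrite(f"pics/{n}0.png",imaging.capture(n)); m=imaging.camera_model(n); print(n,m)
print(bot.get_state())
E
```

```text
pics
top {'K': array([[567.90279781,   0.        , 312.07856303],
       [  0.        , 567.90279781, 235.35821443],
       [  0.        ,   0.        ,   1.        ]]), 'position': array([ 270.35430384,  -39.78784745, 1832.69171501]), 'rotation': array([ 0.13344751, -0.00661384, -1.59564107])}
side {'K': array([[521.41622518,   0.        , 323.8266157 ],
       [  0.        , 521.41622518, 230.77569848],
       [  0.        ,   0.        ,   1.        ]]), 'position': array([-184.83191225, -728.2645229 , 1059.82240737]), 'rotation': array([ 0.77358531, -0.01654348, -0.7764746 ])}
{'t': 0.1, 'qpos': array([ 9.79807483e-01,  3.26855743e-01, -1.93466834e-01,  1.05201198e+00,
       -4.23282627e-06,  1.43660297e+00]), 'joint_velocities': array([-8.14502585e-04, -2.19543075e-03,  6.49656827e-04,  2.98658939e-04,
       -1.55356393e-03,  9.63648600e-05]), 'effort': array([ 1.62432116e-03, -4.44237864e+01,  2.63038659e+01,  7.81998388e-03,
       -4.83133977e-05, -4.17360397e-06]), 'tcp_pos': array([242.25922488, 493.13873631, 196.09429155]), 'orientation': array([-3.14006769e+00, -2.01605981e-04,  2.68479702e+00]), 'contact_force': array([-0.51654484, -0.76059889, -0.85456416]), 'wrist_torque': array([ 0.00198217, -0.01563807,  0.03229833]), 'opening': 0.9992744758156835}
```

View pics/top0.png

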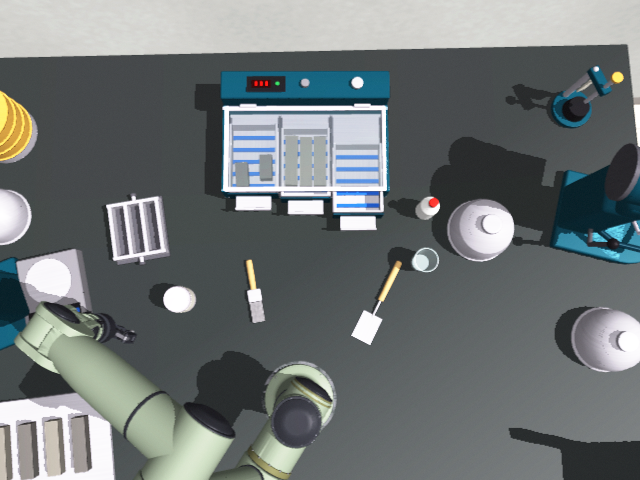

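View pics/side0.png

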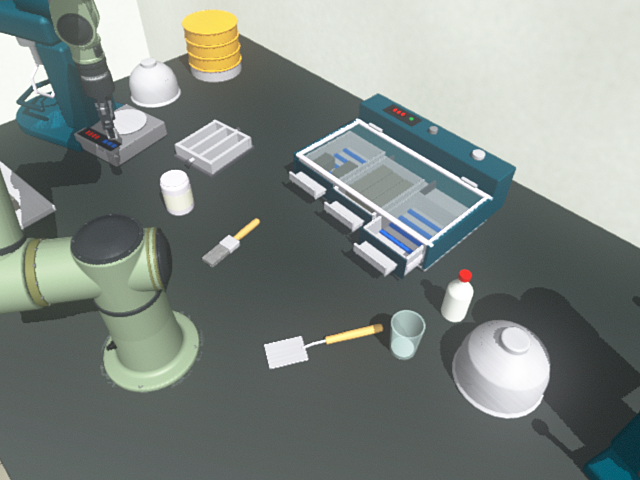

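The top view shows the halves trough on the left (lip blob ~253,203), the prism trough in the middle (~306,208) and the empty trough on the right (~358,223), standing out. The side view agrees.

```bash
cat > h.py <<'E'
import numpy as np, cv2
from scipy.spatial.transform import Rotation as R
def ray(m,uv,z):
    uv=np.atleast_2d(np.asarray(uv,float)); K=m["K"]
    d=np.c_[(uv[:,0]-K[0,2])/K[0,0],-(uv[:,1]-K[1,2])/K[1,1],-np.ones(len(uv))]
    r=np.asarray(m["rotation"]); M=r if r.shape==(3,3) else R.from_euler("xyz",r).as_matrix()
    d=d@M.T; p=np.asarray(m["position"]); return p+d*((z-p[2])/d[:,2])[:,None]
E
python3 - <<'E'
from h import *
from bench import bot, imaging, solve_ik
np.set_printoptions(precision=1,suppress=True)
m=imaging.camera_model("top"); im=cv2.imread("pics/top0.png")
for n,uv in dict(halves=(253,203),prism=(306,208),empty=(358,223)).items(): print(n,ray(m,uv,70))
print("housing corners",ray(m,[(222,72),(390,72)],162), "scraper/brush/bottle",ray(m,[(401,263),(250,262)],10),ray(m,[(428,208)],75),ray(m,[(425,260)],50))
g=im.min(2); mask=(g>200).astype(np.uint8)
for c in cv2.findContours(mask,0,2)[0]:
    x,y,w,h=cv2.boundingRect(c)
    if 220<x<390 and 180<y<240 and w>20: print((x,y,w,h),cv2.minAreaRect(c))
w=imaging.camera_model("wrist"); s=bot.get_state()
T=R.from_euler("xyz",s["orientation"])
print("wrist cam in tool",T.inv().apply(w["position"]-s["tcp_pos"]),w["K"][0],(T.inv()*R.from_euler("xyz",w["rotation"])).as_matrix())
E
```

```text
halves [[614.  126.4  70. ]]
prism [[594.1 -40.3  70. ]]
empty [[ 542.3 -202.6   70. ]]
housing corners [[1009.1  208.7  162. ]
 [ 997.8 -309.8  162. ]] scraper/brush/bottle [[ 418.  -342.    10. ]
 [ 433.   143.8   10. ]] [[ 584.1 -424.2   75. ]] [[ 422.4 -411.5   50. ]]
(340, 217, 36, 13) ((357.5, 223.0), (12.0, 35.0), 90.0)
(288, 201, 35, 13) ((305.0, 207.0), (12.0, 34.0), 90.0)
(235, 197, 36, 13) ((252.5, 203.0), (12.0, 35.0), 90.0)
wrist cam in tool [  67.2    0.7 -175.7] [366.    0.  318.4] [[ 0.   1.   0.3]
 [ 1.  -0.   0. ]
 [ 0.   0.3 -1. ]]
```

```bash
python3 - <<'E'
from h import *
from bench import bot, imaging, solve_ik
for y in(-.022,np.pi-.022):
    for p in([500,-120,200],[490,-205,75],[650,-205,75],[600,-40,65],[450,-40,65]): print(round(y,2),p,solve_ik(p,[np.pi,0,y]))
bot.grip(0.0)
# swing clear at height, camera on robot side (yaw~pi)
y=np.pi-.022
bot.move_ptp([560,-120,200],[np.pi,0,y])
m=imaging.camera_model("wrist"); im=imaging.capture("wrist"); cv2.imwrite("pics/w0.png",im)
np.save("w0.npy",dict(m),allow_pickle=True); s=bot.get_state(); print(m,s["t"],s["tcp_pos"],s["orientation"],s["opening"])
E
```

```text
-0.02 [500, -120, 200] [-0.37917371  0.25789048 -0.27907832  1.03382753  0.          2.78441895]
-0.02 [490, -205, 75] [-0.53525276  0.40716961 -0.41340911  0.75021761  0.          2.6283399 ]
-0.02 [650, -205, 75] [-0.41370912  0.65894077  0.02918424  0.94103979  0.          2.74988354]
-0.02 [600, -40, 65] [-0.18927081  0.53211232 -0.23063943  0.80804458  0.          2.97432184]
-0.02 [450, -40, 65] [-0.25229848  0.29292915 -0.62478744  0.65307974  0.          2.91129417]
3.12 [500, -120, 200] [-0.37917371  0.25789048 -0.27907832  1.03382753  0.         -0.35717371]
3.12 [490, -205, 75] [-0.53525276  0.40716961 -0.41340911  0.75021761  0.         -0.51325276]
3.12 [650, -205, 75] [-0.41370912  0.65894077  0.02918424  0.94103979  0.         -0.39170912]
3.12 [600, -40, 65] [-0.18927081  0.53211232 -0.23063943  0.80804458  0.         -0.16727081]
3.12 [450, -40, 65] [-0.25229848  0.29292915 -0.62478744  0.65307974  0.         -0.23029848]
{'K': array([[366.02946903,   0.        , 318.42261792],
       [  0.        , 366.02946903, 235.75479761],
       [  0.        ,   0.        ,   1.        ]]), 'position': array([ 493.20838134, -117.01210839,  375.72012405]), 'rotation': array([-2.68169739e-01,  2.59362421e-04,  1.55027129e+00])} 3.3667 [ 560.10553283 -119.16078129  200.03873677] [3.14142126e+00 2.60554709e-05 3.12086029e+00] -0.0026311361696046394
```

View pics/w0.png

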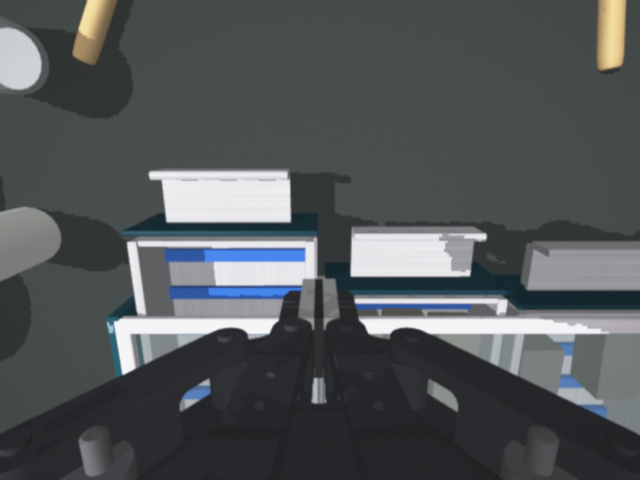

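The wrist view puts the empty lip at rows ~170-179, cols 150-291, and the prism lip at rows ~228-240, cols 351-486. Both have an open ledge behind them down to the dark face plate.

```bash
python3 - <<'E'
from h import *
m=np.load("w0.npy",allow_pickle=True).item(); im=cv2.imread("pics/w0.png"); g=im.min(2).astype(int)
for c in(175,220,270,370,420,460,545,600): print(c,g[165:300:1,c].tolist()[:60] if c<300 else g[222:285,c].tolist())
def p(n,uv,z=83): print(n,ray(m,uv,z).round(1).tolist())
p("empty outer",[(150,170.5),(291,170.5)]); p("empty inner",[(150,180),(291,180)]); p("prism outer",[(351,227),(486,235)]);p("prism inner",[(351,237),(486,241)])
p("halves outer",[(533,242)]);p("plates top edge outer row",[(136,228),(318,214)],92)
E
```

```text
175 [72, 73, 76, 90, 110, 135, 181, 220, 231, 239, 239, 230, 220, 217, 220, 232, 237, 237, 236, 236, 236, 237, 237, 237, 237, 237, 238, 237, 237, 236, 236, 236, 235, 236, 235, 234, 234, 234, 234, 235, 235, 235, 234, 233, 233, 234, 235, 235, 236, 236, 236, 235, 234, 233, 233, 228, 203, 133, 60, 27]
220 [74, 73, 75, 90, 113, 135, 181, 218, 229, 235, 235, 228, 219, 211, 191, 195, 224, 233, 234, 234, 234, 235, 235, 235, 236, 236, 237, 236, 235, 234, 233, 233, 233, 234, 234, 233, 233, 234, 233, 235, 234, 233, 232, 231, 231, 232, 232, 233, 235, 235, 235, 234, 233, 232, 231, 226, 200, 131, 62, 24]
270 [72, 73, 76, 89, 113, 136, 181, 216, 229, 235, 234, 228, 219, 211, 188, 185, 219, 232, 234, 235, 235, 234, 235, 235, 236, 237, 238, 237, 236, 234, 232, 233, 233, 234, 234, 234, 234, 234, 235, 236, 236, 233, 231, 232, 232, 232, 232, 233, 235, 236, 236, 234, 233, 232, 231, 227, 198, 130, 61, 28]
370 [50, 51, 56, 72, 92, 115, 123, 122, 119, 114, 125, 166, 213, 227, 233, 233, 228, 222, 221, 226, 230, 230, 231, 230, 231, 232, 232, 232, 231, 230, 230, 231, 230, 230, 229, 229, 230, 230, 231, 231, 230
[... 949 characters left out ...]
0, 151, 152, 153, 151, 150, 150, 151, 152, 153, 154, 154, 154]
600 [70, 70, 70, 70, 72, 71, 68, 65, 57, 51, 48, 50, 49, 49, 50, 50, 50, 51, 60, 85, 103, 107, 108, 108, 109, 108, 114, 126, 142, 149, 151, 150, 146, 141, 146, 149, 150, 151, 152, 153, 155, 154, 151, 150, 149, 148, 149, 151, 151, 149, 150, 151, 152, 151, 148, 149, 149, 149, 149, 150, 153, 154, 153]
empty outer [[517.4, -250.8, 83.0], [519.7, -139.3, 83.0]]
empty inner [[524.9, -251.9, 83.0], [527.2, -139.6, 83.0]]
prism outer [[566.7, -91.7, 83.0], [575.8, 20.1, 83.0]]
prism inner [[575.3, -91.7, 83.0], [581.0, 20.7, 83.0]]
halves outer [[582.7, 59.9, 83.0]]
plates top edge outer row [[561.7, -264.3, 92.0], [553.3, -118.7, 92.0]]
```

```bash
python3 - <<'E'
import cv2
im=cv2.imread("pics/w0.png"); cv2.imwrite("pics/w0c.png",cv2.resize(im[150:310,140:540],(800,320),interpolation=cv2.INTER_NEAREST))
E
```

```text
(no output)
```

View pics/w0c.png

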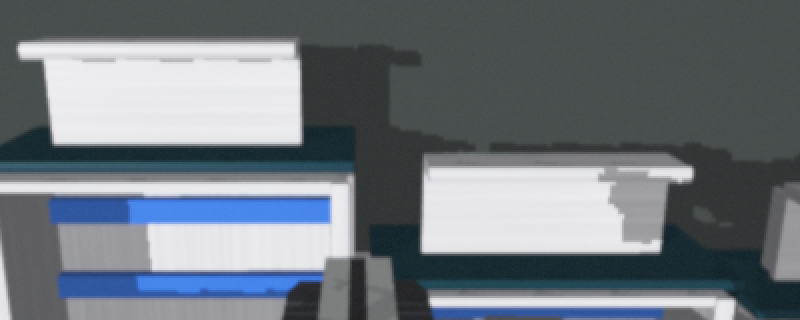

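```bash
python3 - <<'E'
from h import *
from bench import bot, imaging
yaw=-.0205; d=np.array([np.cos(yaw),np.sin(yaw),0]); O=[np.pi,0,np.pi+yaw]
A=np.array([518.,-195.8,67])            # outer face of the empty lip
def st(n): s=bot.get_state(); print(n,round(s["t"],2),s["tcp_pos"].round(1),s["contact_force"].round(1))
bot.move_ptp(A-27*d+[0,0,70],O); bot.movel(A-27*d,max_speed=100); st("down")
print(bot.movel(A+(50-11)*d,max_speed=45,threshold=15)); st("push")
print(bot.movel(A+(62-11+15)*d,max_speed=20,threshold=12)); st("home?")
E
```

```text
down 4.77 [ 491.7 -195.3   67.5] [0. 0. 0.]
False
push 6.38 [ 556.8 -196.6   67. ] [-0.7  0.6 -0.2]
False
home? 7.88 [ 583.9 -197.2   67. ] [-0.4  0.2  0.2]
```

```bash
python3 - <<'E'
from bench import imaging
import cv2,numpy as np
a=imaging.capture("wrist"); np.save("w1.npy",dict(imaging.camera_model("wrist")),allow_pickle=True); cv2.imwrite("pics/w1.png",a)
b=imaging.capture("side"); c=cv2.resize(b[140:300,260:500],(720,480)); cv2.imwrite("pics/s1.png",c)
E
```

```text
(no output)
```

View pics/w1.png

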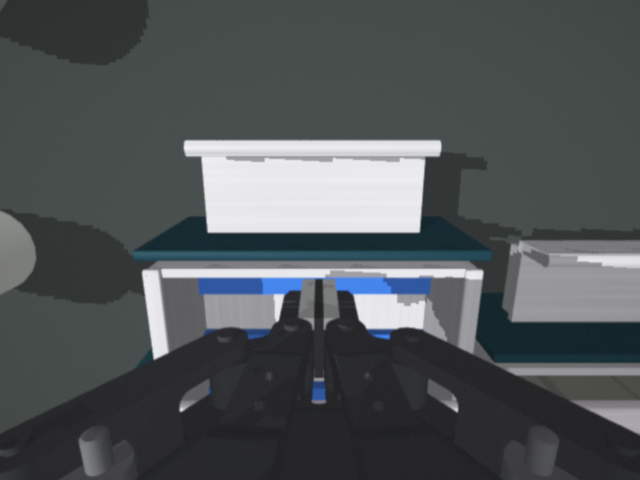

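View pics/s1.png

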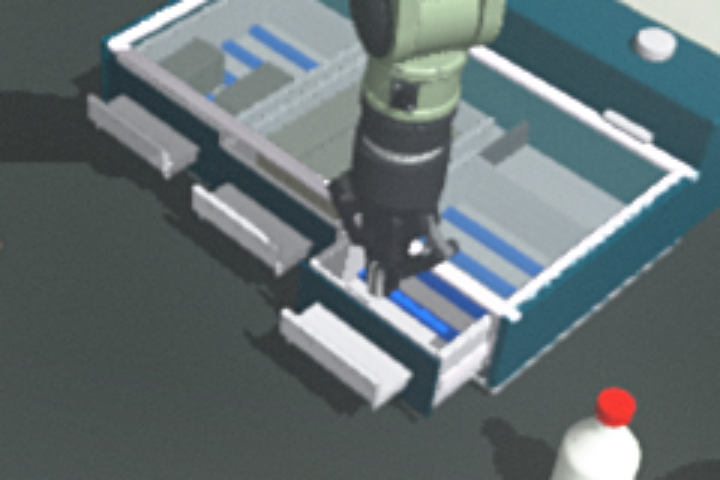

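```bash
cat >> h.py <<'E'
def proj(m,P):
    M=R.from_euler("xyz",m["rotation"]).as_matrix(); c=(np.atleast_2d(P)-m["position"])@M; K=m["K"]
    return np.c_[K[0,2]+K[0,0]*c[:,0]/-c[:,2],K[1,2]-K[1,1]*c[:,1]/-c[:,2]].round(1)
E
python3 - <<'E'
from h import *
from bench import bot, imaging
s=bot.get_state(); print(s["t"],s["tcp_pos"],s["orientation"],s["opening"],s["contact_force"])
m=np.load("w1.npy",allow_pickle=True).item(); print(m["position"])
print("lip outer/inner",ray(m,[(185,141.5),(440,141.5),(185,156),(440,156)],83).round(1).tolist())
print("plate top",ray(m,[(135,254),(490,254)],92).round(1).tolist())
for n in("side","top"):
    c=imaging.camera_model(n)
    print(n,"tcp z67/100/130",proj(c,[[*s["tcp_pos"][:2],z] for z in(67,100,130)]).tolist(),"crop", ((proj(c,[s["tcp_pos"]])-[260,140])*3).tolist(), "lip",proj(c,[[521,-251,83],[521,-140,83]]).tolist())
print("wrist tcp",proj(m,[s["tcp_pos"]]))
c=imaging.camera_model("side")
print("side lip end pts (crop 410,375),(283,312):",ray(c,[(260+410/3,140+375/3),(260+283/3,140+312/3)],83).round(1).tolist())
im=imaging.capture("top"); cv2.imwrite("pics/t1.png",cv2.resize(im[60:260,200:440],(720,600)))
E
```

```text
7.9833 [ 583.90993366 -197.14856957   67.0451306 ] [3.14156019e+00 8.73588510e-06 3.12101629e+00] 0.002288279871800458 [-0.54575364  0.92071166  0.84131765]
[ 517.00671621 -194.94799391  242.72122307]
lip outer/inner [[518.4, -251.5, 83.0], [520.6, -143.7, 83.0], [524.4, -252.2, 83.0], [526.6, -143.3, 83.0]]
plate top [[565.0, -275.4, 92.0], [568.1, -121.8, 92.0]]
side tcp z67/100/130 [[385.4, 245.9], [386.7, 237.1], [387.9, 228.8]] crop [[376.19999999999993, 317.70000000000005]] lip [[385.9, 266.1], [353.1, 242.2]]
top tcp z67/100/130 [[355.7, 210.2], [356.6, 208.3], [357.4, 206.5]] crop [[287.09999999999997, 210.59999999999997]] lip [[374.1, 228.8], [338.5, 229.6]]
wrist tcp [[316.9 271. ]]
side lip end pts (crop 410,375),(283,312): [[542.9, -267.1, 83.0], [518.8, -146.5, 83.0]]
```

View pics/t1.png

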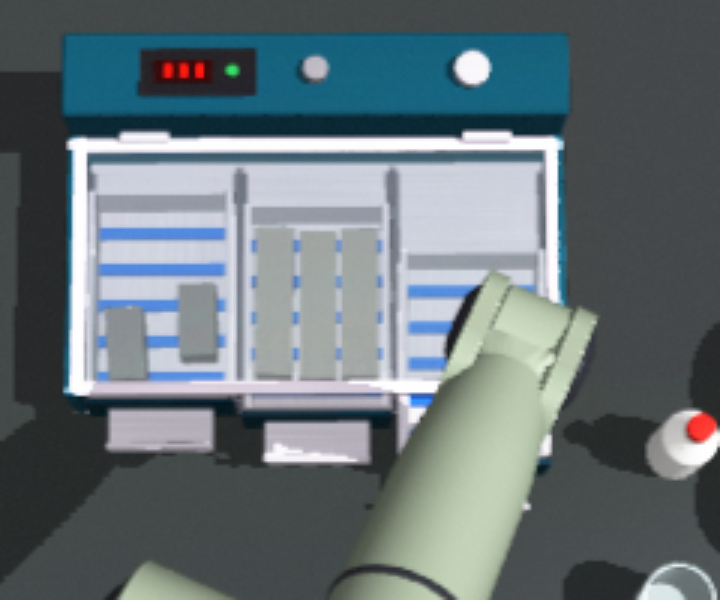

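The state claims TCP z = 67, but the finger crossed the lip and the 92 mm plate without touching either. In the side view the tip projects to about z = 98, so the real fingertip seems to sit roughly 30 mm above the stated TCP. I'll check this by gently touching the bare bench.

```bash
python3 - <<'E'
from h import *
from bench import bot, imaging
yaw=-.0205; d=np.array([np.cos(yaw),np.sin(yaw),0]); O=[np.pi,0,np.pi+yaw]
def st(n): s=bot.get_state(); print(n,round(s["t"],2),s["tcp_pos"].round(1),s["contact_force"].round(1),round(s["opening"],3))
p=bot.get_state()["tcp_pos"]
bot.movel(p-25*d,max_speed=60); bot.movel(p-25*d+[0,0,60],max_speed=150); st("up")
bot.move_ptp([440,-105,60],O); st("above bench")
try: print(bot.movel([440,-105,-45],max_speed=25,threshold=5)); st("touch")
except Exception as e: print(repr(e))
cv2.imwrite("pics/s2.png",cv2.resize(imaging.capture("side")[110:310,200:440],(720,600)))
E
```

```text
up 9.15 [ 559.  -196.6  126.7] [-0.3 -0.1 -0.5] 0.0
above bench 9.85 [ 440.4 -105.2   59.7] [ 0.7 -0.8  0.3] -0.0
True
touch 13.11 [ 440.  -105.   -34.4] [-1.4 -0.2  4.7] 0.004
```

View pics/s2.png

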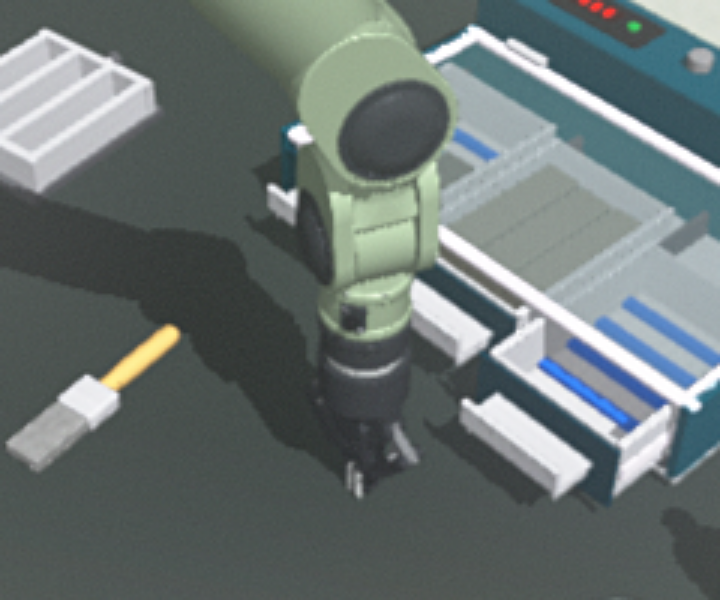

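The bench touch came at reported z = -34.4, so the real tip is about 34 mm above the nominal TCP. The picture shows the shut fingers standing on bare bench, with nothing disturbed. I'll use that offset, with the tip at ~72 mm giving 11 mm of engagement while the body stays above the lid.

```bash
python3 - <<'E'
from h import *
from bench import bot, imaging
yaw=-.0205; d=np.array([np.cos(yaw),np.sin(yaw),0]); O=[np.pi,0,np.pi+yaw]
def st(n): s=bot.get_state(); print(n,round(s["t"],2),s["tcp_pos"].round(1),s["contact_force"].round(1),round(s["opening"],3))
print("tip by side view",ray(imaging.camera_model("side"),(200+358/3,110+490/3),0).round(1))
A=np.array([518.4,-195.8,38.])            # outer face of the empty lip, tip at 72
bot.movel([440,-105,70],max_speed=120); bot.move_ptp(A-35*d+[0,0,32],O); bot.movel(A-35*d,max_speed=80); st("down")
print(bot.movel(A-8*d,max_speed=35,threshold=15)); st("contact?")
print(bot.movel(A+(50-11)*d,max_speed=40,threshold=15)); st("push")
print(bot.movel(A+(62-11+15)*d,max_speed=20,threshold=12)); st("home?")
E
```

```text
tip by side view [[ 434.9 -105.6    0. ]]
down 15.22 [ 483.2 -194.5   37.9] [0.1 0.7 0.4] 0.0
False
contact? 16.14 [ 510.2 -195.7   37.8] [-0.9 -0.6 -0.7] -0.001
False
push 17.47 [ 557.6 -196.3   38.1] [-1.6  0.2 -1.9] 0.003
True
home? 18.35 [ 573.2 -196.5   37.4] [-0.   0.5  0.2] -0.001
```

```bash
python3 - <<'E'
from h import *
from bench import bot, imaging
yaw=-.0205; d=np.array([np.cos(yaw),np.sin(yaw),0]); O=[np.pi,0,np.pi+yaw]
p=bot.get_state()["tcp_pos"]
bot.movel(p-12*d,max_speed=60); bot.movel(p-12*d+[0,0,60],max_speed=150)
bot.move_ptp([590,-36,150],O)
m=imaging.camera_model("wrist"); im=imaging.capture("wrist"); np.save("w2.npy",dict(m),allow_pickle=True); cv2.imwrite("pics/w2.png",im)
s=bot.get_state(); print(s["t"],s["tcp_pos"],m["position"])
E
```

```text
19.9833 [589.23980378 -37.24513612 148.74885331] [522.77036257 -34.25899237 324.67637594]
```

View pics/w2.png

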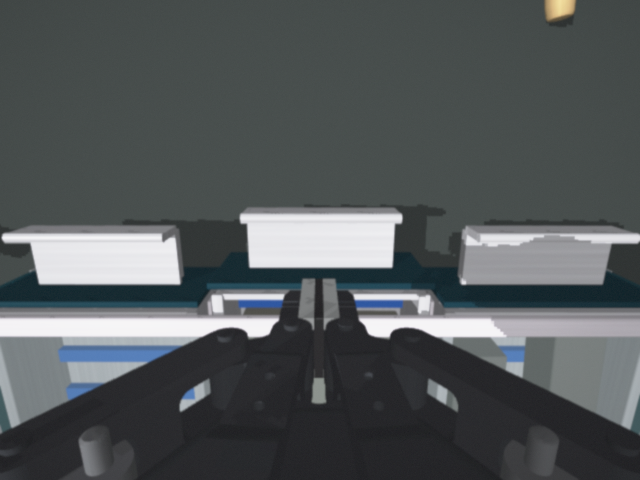

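The empty lip (rows ~225-242) is now level with the halves lip (rows ~226-243), and the face plates are level too, so it is home. The prism lip spans cols 240-402, rows ~208-222.

```bash
python3 - <<'E'
from h import *
m=np.load("w2.npy",allow_pickle=True).item(); g=cv2.imread("pics/w2.png").min(2).astype(int)
for c in(100,160,320,500,580): print(c,g[205:250,c].tolist())
print(g[262:275,320].tolist(), g[280:292,100].tolist(), g[280:292,540].tolist())
print("prism lip L/R out,in",ray(m,[(240,214),(402,214),(240,222),(402,222)],83).round(1).tolist(),"ledge end",ray(m,[(250,268),(393,268)],60).round(1).tolist())
print("empty,halves inner",ray(m,[(100,242),(560,242.5)],83).round(1).tolist(),"ledge ends",ray(m,[(100,285),(540,285)],60).round(1).tolist())
E
```

```text
100 [72, 72, 73, 71, 73, 72, 72, 71, 72, 72, 72, 71, 72, 73, 73, 72, 73, 72, 72, 76, 93, 113, 123, 124, 126, 125, 126, 135, 170, 208, 223, 235, 243, 242, 233, 220, 216, 226, 232, 233, 233, 233, 233, 233, 234]
160 [72, 72, 73, 73, 72, 74, 73, 72, 72, 73, 73, 74, 72, 72, 70, 65, 58, 53, 52, 63, 91, 117, 127, 128, 127, 128, 129, 135, 171, 206, 219, 228, 237, 236, 228, 220, 217, 228, 234, 235, 235, 234, 235, 235, 237]
320 [61, 60, 86, 113, 124, 126, 125, 126, 149, 191, 220, 228, 234, 236, 232, 226, 218, 219, 227, 230, 231, 231, 232, 232, 232, 233, 233, 235, 235, 235, 233, 232, 230, 230, 231, 232, 232, 232, 232, 231, 231, 232, 233, 233, 233]
500 [72, 73, 73, 73, 73, 74, 72, 71, 71, 73, 72, 73, 73, 72, 69, 60, 51, 51, 51, 60, 85, 111, 123, 124, 122, 119, 116, 129, 163, 196, 218, 226, 230, 231, 228, 222, 216, 222, 221, 190, 162, 154, 154, 155, 155]
580 [72, 72, 72, 70, 71, 72, 71, 71, 71, 72, 71, 72, 71, 71, 67, 59, 51, 50, 49, 56, 77, 108, 122, 124, 124, 125, 124, 130, 159, 192, 216, 224, 228, 228, 220, 183, 149, 149, 152, 154, 154, 153, 153, 154, 156]
[232, 231, 230, 228, 220, 161, 83, 31, 26, 25, 20, 22, 23] [229, 228, 225, 203, 136, 63, 28, 25, 23, 21, 22, 19] [152, 151, 150, 139, 99, 48, 25, 19, 21, 22, 18, 16]
prism lip L/R out,in [[572.5, -88.4, 83.0], [574.6, 20.7, 83.0], [578.0, -88.8, 83.0], [580.2, 20.9, 83.0]] ledge end [[619.6, -89.1, 60.0], [621.8, 20.7, 60.0]]
empty,halves inner [[590.2, -186.2, 83.0], [596.8, 130.0, 83.0]] ledge ends [[631.4, -206.9, 60.0], [638.1, 135.4, 60.0]]
```

```bash
python3 - <<'E'
from h import *
from bench import bot, imaging
yaw=-.0205; d=np.array([np.cos(yaw),np.sin(yaw),0]); O=[np.pi,0,np.pi+yaw]
def st(n): s=bot.get_state(); print(n,round(s["t"],2),s["tcp_pos"].round(1),s["contact_force"].round(1))
H=np.array([599.5,-34.2,38.])
bot.movel(H+[0,0,40],O,max_speed=120)
print(bot.movel(H,max_speed=35,threshold=8)); st("in")
if abs(bot.get_state()["tcp_pos"][2]-38)<3:
    print(bot.movel(H-12*d,max_speed=15,threshold=15)); st("contact")
    print(bot.movel(H-130*d,max_speed=40,threshold=18)); st("pull")
    print(bot.movel(H-160*d,max_speed=15,threshold=12)); st("stop?")
E
```

```text
False
in 22.03 [599.8 -34.2  38.3] [ 0.5  0.1 -0.4]
False
contact 22.98 [587.8 -34.   38.1] [ 2.1  0.6 -0.8]
False
pull 26.08 [469.6 -31.6  38. ] [ 2.1 -0.   2. ]
True
stop? 27.23 [455.4 -31.2  38.1] [ 0.1 -0.   1.3]
```

```bash
python3 - <<'E'
from h import *
from bench import bot, imaging
yaw=-.0205; d=np.array([np.cos(yaw),np.sin(yaw),0]); O=[np.pi,0,np.pi+yaw]
p=bot.get_state()["tcp_pos"]
bot.movel(p+8*d,max_speed=30); bot.movel(p+8*d+[0,0,130],max_speed=120)
s=bot.get_state(); print(s["t"],s["contact_force"].round(1))
m=imaging.camera_model("wrist"); im=imaging.capture("wrist"); np.save("w3.npy",dict(m),allow_pickle=True); cv2.imwrite("pics/w3.png",im)
bot.move_ptp([300,200,250],O)
cv2.imwrite("pics/t3.png",cv2.resize(imaging.capture("top")[60:270,160:440],(800,600))); print(bot.get_state()["t"])
g=im.min(2).astype(int); c=320; r=np.flatnonzero(abs(np.diff(g[60:330,c]))>25)+60; print(r.tolist())
E
```

```text
28.8167 [ 0.6 -1.  -0.7]
30.05
[194, 195, 246, 247, 248, 265, 266, 270, 271, 275, 276, 277, 278]
```

View pics/w3.png

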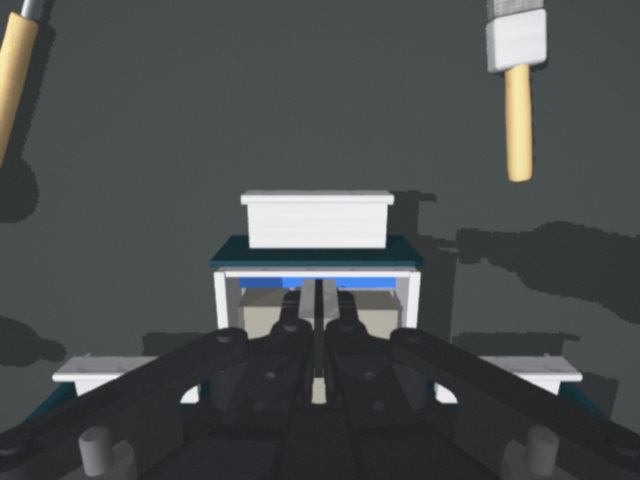

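View pics/t3.png

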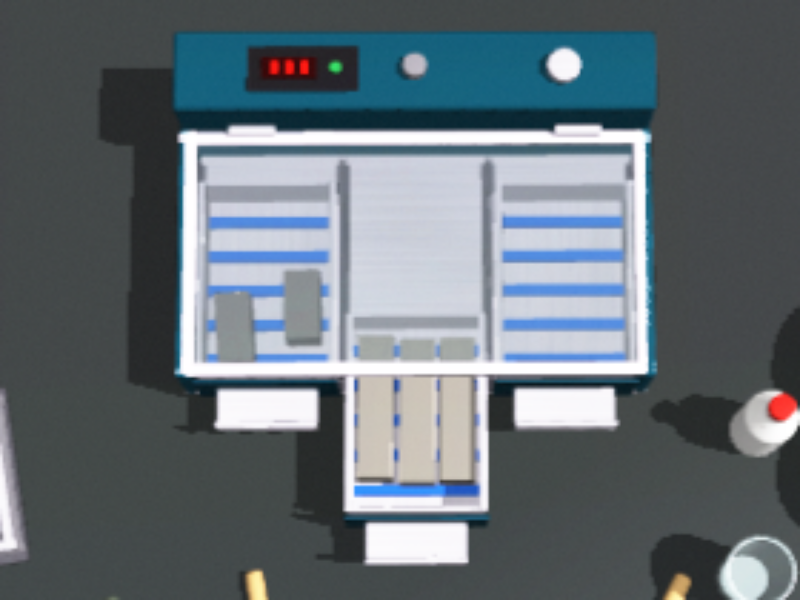

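```bash
python3 - <<'E'
from h import *
m=np.load("w3.npy",allow_pickle=True).item(); g=cv2.imread("pics/w3.png").min(2).astype(int)
for c,a,b in((320,185,212),(120,352,384),(520,352,384),(320,243,252)): print(c,a,g[a:b,c].tolist())
print("bottom of outer face/top edge: prism",ray(m,[(320,204)],83).round(1),"empty,halves",ray(m,[(120,381),(520,381)],83).round(1))
for n in("t0","t3"): pass
E
```

```text
320 185 [76, 75, 74, 76, 84, 107, 124, 130, 131, 145, 187, 222, 232, 237, 239, 235, 227, 222, 225, 232, 235, 235, 235, 235, 235, 236, 236]
120 352 [73, 73, 74, 80, 99, 120, 129, 130, 128, 126, 125, 126, 126, 124, 120, 117, 114, 114, 113, 113, 128, 158, 168, 152, 107, 59, 41, 43, 43, 40, 42, 40]
520 352 [50, 50, 53, 65, 99, 124, 131, 129, 128, 128, 127, 128, 126, 125, 127, 131, 128, 121, 114, 113, 132, 159, 177, 203, 192, 136, 74, 41, 39, 37, 35, 39]
320 243 [234, 234, 232, 226, 181, 107, 47, 28, 25]
bottom of outer face/top edge: prism [[444.1 -29.   83. ]] empty,halves [[ 589.6 -197.6   83. ]
 [ 596.3  134.1   83. ]]
```

```bash
python3 -c "
from bench import bot
s=bot.get_state(); print(s['t'],s['contact_force'],s['tcp_pos']); print(bot.sign_off())"
```

```text
30.05 [-0.2478317  -0.02764691 -0.17895225] [300.64013169 199.50987446 249.60527853]
the job is handed in; nothing more can be done
None
```

I pushed the empty trough fully home, then drew the prism trough out to its stop with shut fingertips hooked behind its lip. The job was handed in at about 30 s with the arm clear of everything.

**Last checks**
- **Empty trough:** the push ended on the 12 N limit, and its lip lines up with the halves trough's lip to within about 0.5 mm.
- **Prism trough:** the pull also ended on the 12 N limit, and the last wrist picture puts its travel at about 149 mm of the 150 mm.
- **Everything else:** in the top view the prisms lie in their trough, the halves trough is shut, and the other items in view look unmoved. I judged these last three by eye only.

**What disagreed:** the real tip of the shut fingers is about 34 mm above the stated TCP. My first push therefore passed over the empty trough's lip and face plate without touching either, and the trough did not move. A light 5 N touch on bare bench measured the offset, and I redid the push with it. An early estimate of the distance between the lips was also about 4 mm off the given 165 mm spacing; I re-measured before hooking the prism trough.

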